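Work the jammed stopper out of the fittings jar

TASK

Swing the keeper arm well off to either side of the jar, then work the jammed wooden stopper out of the glass jar without lifting the jar out of its holder: the jar must stay down in it all the time. Stand the stopper upright, plug down, in the empty compartment of the white tray and let go, leaving the other things on the desk where they are.

Things in the scene. Friction and masses are not known exactly. Their poses are not given: they have to be found in the camera images.
- holder: wooden jar holder fixed to the desk, 129 x 129 x 45 mm block with a 93 mm square pocket, floor 12 mm above the desk, in which the jar can turn only about 2 degrees; origin at desk level under the pocket's centre. A 16 mm steel post stands 90 mm from there along the holder's +x axis, 168 mm high, and carries the keeper arm
- keeper (a joint): angle of the keeper arm about its post, rad, counter-clockwise from above positive, -1.9 to 1.9. At 0 the flat aluminium arm (150 x 20 x 8 mm, 168 to 176 mm above the desk, 8 mm over the stopper) points along the holder's -x axis over the jar's centre; at positive values it has swung to the holder's -y side. It starts over the stopper, swings either way, stays where left
- keeper_pin (a point): top of the upright steel pin near the free end of the keeper arm: 12 mm across, standing 30 mm up from the arm to 206 mm above the desk, 132 mm from the pivot axis; push it sideways here (about 0.5 N)
- keeper_pivot (a point): point on the keeper's vertical pivot axis, at the underside of the arm, on the post
- jar: square clear glass jar, 90 x 90 mm, full of small fittings, about 0.55 kg, standing loose in the holder's pocket (origin under its centre, on the pocket floor, 12 mm above the desk); its round neck, 66 mm across, ends 106 mm above its origin. It is not held down: only its weight keeps it in the holder
- stopper: turned wooden stopper 64 mm high, z up its axis; origin at the centre of its underside. Plug 50 mm across from 0 to 22 mm, flange 62 mm across from 22 to 30 mm, plain round knob 44 mm across from 30 to 64 mm. It starts in the jar's neck, flange on the rim, origin 84 mm above the jar's origin (96 mm above the desk); the plug is out once it has risen 22 mm
- neck (a point): centre of the jar's rim. An elastic ring 10 mm below the rim grips the plug until it has risen 12 mm: 13 to 19 N of friction against whichever way the plug slides (0.33 to 0.47 N m to turn it), so a straight pull lifts the jar too. While the plug turns, friction mostly opposes the turning and a small pull suffices: rising 5 mm per 1.2 rad of twist, back and forth, leaves the jar down
- tray: white plastic parts tray fixed to the desk, 140 mm (its x) by 230 mm (its y), walls 4 mm thick and 25 mm high, floor 4 mm thick, split by one divider across its y into two compartments; the one on its +y side holds small fittings, the one on its -y side is empty; origin under its centre
- tray_empty (a point): centre of the empty compartment, on its floor (4 mm above the desk); the compartment is 132 mm along x by 109 mm along y inside; axes as the tray's
- ship: bystander: wooden model sailing ship on a stand, 220 mm long, 160 mm high; origin under its middle
- glue: bystander: white plastic glue bottle with orange cap, 52 mm across, 150 mm high; origin under its centre
- paint: bystander: low blue paint jar with black screw cap, 60 mm across, 70 mm high; origin under its centre
- rotary: bystander: red rotary hand tool lying down, 190 mm long, 36 mm thick; origin under its body
- sander: bystander: cork sanding block 90 x 50 x 30 mm; origin under its centre
- screwdriver: bystander: small screwdriver lying on the desk between the task's things, 140 mm long; origin under its middle
- spool: bystander: small wooden spool standing on end, 36 mm across, 40 mm high; origin under its centre
There are look-alikes about, which are no part of the job. What is shaped like the holder but green, purple or yellow is not meant.

How it is judged:
By the outcome, as a careful person would: the job done as asked, in the order asked, and still so for the second after the job is handed in, with the robot touching nothing.
It also fails if it takes over 72 s, if anything falls off the work surface, if the arm or the gripper's body presses on something with over 40 N, if the wrist force passes 120 N, or if a joint passes its speed limit or range.

ROBOT

A 6-joint arm with a two-finger parallel gripper is mounted at the origin on the work surface. World frame = base frame: x ahead of the robot, y to its left, z up, the work surface at z = 0. Lengths are in mm, angles in rad, forces in N, time in s.
With the tool pointing down it reaches from about 325 to 775 mm from the base axis. Payload 5.5 kg.
Tool frame: the origin (TCP) lies midway between the tips of the shut fingers; the grasp point (between the pads) lies 19 mm behind it; z points along the fingers, y is the line along which they close (so a half turn about z gives the same grasp; the last joint's range is limited). The gripper opens to 85 mm and grips with 20 to 120 N. Pads are 22 mm wide; open, the fingers measure 114 mm over their backs; the gripper's body (76 mm by 85 mm) begins 54 mm behind the grasp point. The pads swing forward as they close: fully open they stand 13 mm farther back than shut.
Start: joints at [-1.247, 0.091, 1.231, -0, 1.82, -0.057], TCP at [222.999, -557.035, 231.275] pointing down, gripper open.
Joint ranges: [-2.87, 2.87], [-0.86, 2.18], [0.17, 2.46], [-1.51, 4.65], [0.06, 2.69], [-2.65, 2.65]. Speed limits (rad/s): [2.57, 2.57, 3.01, 3.14, 3.14, 3.14].

INTERFACE

Orientations are given as a unit quaternion [w, x, y, z].
In Python, from cell import ctrl gives the robot as it stands.
- The arm moves only by the shell command python3 -m jog 'ROWS' [FORCE]. ROWS is JSON, a list of rows, each an object with "delta_rot": the turn, a rotation vector about the tool's x, y, z in degrees, a list of three; "translation": the shift along the tool's x, y, z in cm, a list of three; "hand": the closure in counts, from 0 (fully open) to 255 (shut). A call has 1 to 20 rows; each row is the pose to reach, as a shift and turn from the pose commanded when the call began, along the tool's axes at that moment; what a row does not reach only later rows make up. A row lasts 1/8 s, in which the tool goes at most 62.5 mm and 10.7 degrees, less where a joint would pass 70% of its speed; a pose out of reach is approached as far as the arm can. A call with a gripper value outside its range is refused whole. The fingers move at their own pace and stop on an object; FORCE is the grip in N (left out, the last holds). Time passes only in rows, so rows that repeat a pose let the fingers close. It gives the time, the measured TCP pose, the force, the opening and the grip force at its end, in the units of the state.
- ctrl.observe(): the state, without advancing time (a new reading comes with each control period).
- ctrl.get_image(name): name is "scene" or "top"; returns a dict with "frame" (400x640x3 uint8, red, green, blue), "fx", "fy", "cx", "cy" (pixels), "pose" (4x4, takes a point from camera to world coordinates). Camera axes: x right, y down, z forward; pixel columns grow to the right and rows downward; lengths in mm; the calibration is good to about 2 mm. A picture is of the moment at which its call begins. There is no depth.
- ctrl.hand_in(): hands the job in; it is judged then, once.
Trained networks look in the newest picture that a camera, given by its name, has taken for a name from the list of things; names that differ only in an ending like _2 or _b are one class to them, and where a whole thing is asked for, a point or a joint stands for the part that bears it (a point fixed in the world has none). Each returns a list of dicts, best first, with "score" (0 to 1); they miss things now and then, are a little off and sometimes report something else, mostly with a low value. They report only what shows in the picture. A call takes as long as a camera call. They do not tell look-alikes from the thing itself.
- ctrl.look_for(camera, target): "xy" ([column, row] in pixels, amid what is visible of it).
- ctrl.trace(camera, target): "mask" (400x640 bool, what is visible of it) and "xy" ([column, row] in pixels, amid what is visible of it).
- ctrl.pinpoint(camera, target): "xy" ([column, row] in pixels: a listed point, or the origin of a listed thing).
The state is a dict: "t": time; "q": joint angles; "joint_vel": joint speeds; "effort": joint torques, N m; "position": TCP position; "ee_rot": TCP orientation; "force": force on the tool from outside, world axes, zero at the start; "wrist_torque": the same for the moment, N m; "grip_width": finger opening in mm; "grasp_force": force on a finger pad.
Only numpy, scipy, OpenCV 4.12 (cv2) and the standard library are available. Lean on these libraries where they do the work, as an engineer would, in place of code of your own. Each camera call takes 0.05 s, during which the arm holds its last target. There are 200 camera calls.

## Working session

There is one attempt and no reset: what is moved stays moved. The work goes in short steps, Python scripts to look and compute and a shell command to move; the robot and the scene stay as the last step left them, time stands still between calls to the robot, and variables do not carry over. Pictures are saved under pics/ and viewed, at most 10 in all, crops included, and the job is handed in when it is done.

```bash
ls; mkdir -p pics
cat > h.py <<'E'
import numpy as np, cv2
from cell import ctrl
def ray(im,xy):
    P=np.array(im["pose"]); d=P[:3,:3]@np.array([(xy[0]-im["cx"])/im["fx"],(xy[1]-im["cy"])/im["fy"],1]); return P[:3,3],d
def atz(im,xy,z):
    o,d=ray(im,xy); return (o+d*(z-o[2])/d[2]).round(1)
def px(im,p):
    P=np.linalg.inv(np.array(im["pose"])); c=P[:3,:3]@np.array(p)+P[:3,3]; return [round(im["fx"]*c[0]/c[2]+im["cx"],1),round(im["fy"]*c[1]/c[2]+im["cy"],1)]
E
python3 - <<'E'
from h import *
ims={}
for c in ("top","scene"):
    im=ctrl.get_image(c); cv2.imwrite(f"pics/{c}0.png",im["frame"][:,:,::-1]); print(c,np.array(im["pose"])[:3,3])
    for t,z in (("holder",0),("keeper_pin",206),("keeper_pivot",168),("neck",118),("stopper",96),("tray",0),("tray_empty",4),("jar",12),("screwdriver",0),("glue",0),("ship",0),("spool",0),("paint",0)):
        r=ctrl.pinpoint(c,t)
        print(t,[(round(d["score"],2),np.round(d["xy"]).tolist(),atz(im,d["xy"],z)[:2].tolist()) for d in r[:3]])
E
```

```text
pics
top [ 289.85263934   -1.95400474 1384.06996103]
holder [(0.95, [366.0, 198.0], [551.6, -178.9]), (0.82, [236.0, 284.0], [241.6, 282.3]), (0.62, [434.0, 293.0], [212.6, -410.1])]
keeper_pin [(0.87, [384.0, 193.0], [525.7, -208.1]), (0.66, [223.0, 301.0], [201.6, 277.3]), (0.6, [460.0, 305.0], [188.1, -423.7])]
keeper_pivot [(0.96, [369.0, 156.0], [657.6, -170.7]), (0.81, [225.0, 259.0], [324.0, 286.2]), (0.75, [445.0, 266.0], [302.8, -397.8])]
neck [(0.83, [367.0, 187.0], [564.2, -168.6])]
stopper [(0.66, [371.0, 190.0], [558.5, -185.0]), (0.39, [427.0, 179.0], [598.0, -377.5])]
tray [(0.92, [259.0, 217.0], [480.0, 208.5]), (0.15, [276.0, 212.0], [498.3, 148.2])]
tray_empty [(0.97, [275.0, 212.0], [496.2, 151.0])]
jar [(0.83, [370.0, 194.0], [563.1, -190.8])]
screwdriver [(0.6, [320.0, 195.0], [559.3, -10.4])]
glue [(0.75, [429.0, 180.0], [618.0, -414.3])]
ship [(0.68, [317.0, 131.0], [806.0, 0.1])]
spool [(0.59, [318.0, 228.0], [439.5, -5.7])]
paint [(0.86, [375.0, 140.0], [769.8, -218.4])]
scene [ 851.82160056 -409.29663431 1037.72026443]
holder [(0.93, [300.0, 125.0], [213.8, 
[... 299 characters left out ...]
 [419.7, -199.1]), (0.69, [312.0, 272.0], [652.0, -173.1])]
neck [(0.87, [282.0, 260.0], [557.9, -182.7]), (0.3, [289.0, 272.0], [592.4, -195.3])]
stopper [(0.61, [283.0, 264.0], [559.7, -184.9]), (0.59, [333.0, 331.0], [770.5, -238.2]), (0.37, [396.0, 144.0], [572.7, 363.6])]
tray [(0.97, [349.0, 175.0], [492.5, 223.6])]
tray_empty [(0.71, [336.0, 189.0], [493.3, 150.1])]
jar [(0.98, [286.0, 271.0], [554.4, -176.4])]
screwdriver [(0.66, [327.0, 235.0], [571.3, -3.0])]
glue [(0.59, [249.0, 355.0], [628.0, -407.2]), (0.29, [283.0, 263.0], [526.5, -160.0])]
ship [(0.86, [391.0, 278.0], [803.3, 4.7])]
spool [(0.66, [290.0, 213.0], [433.3, -16.4])]
paint [(0.74, [331.0, 334.0], [763.9, -228.4])]
```

View pics/top0.png

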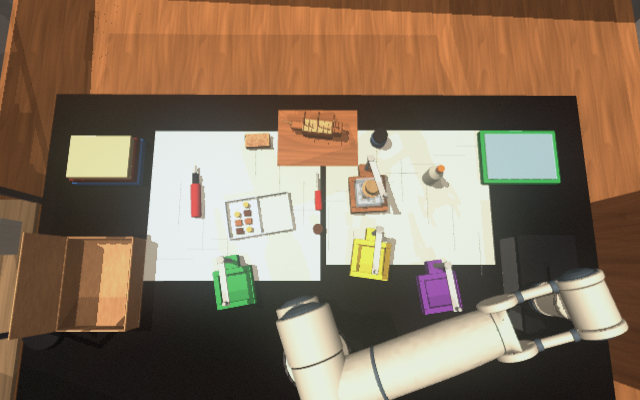

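View pics/scene0.png

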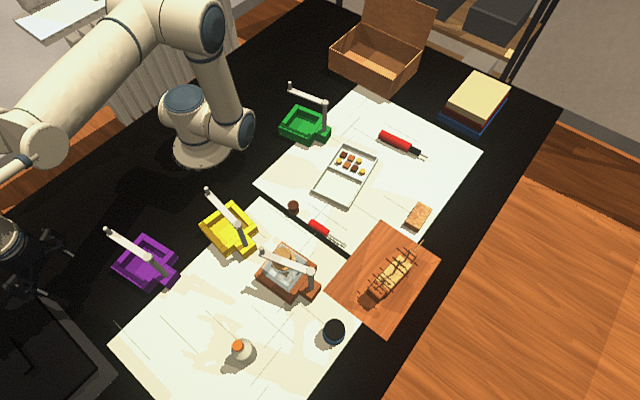

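The wooden holder is the one at top (368,193) / scene (287,273). Its keeper runs from the post at (370,160) to the pin near (384,193), over the stopper at (371,188). The tray's empty half is at (275,212). Next I take a zoomed crop and check the points against each other.

Run:
```python
from h import *
a=cv2.imread("pics/top0.png")[135:235,310:450]; b=cv2.imread("pics/scene0.png")[225:325,230:370]
cv2.imwrite("pics/z0.png",np.hstack([cv2.resize(x,None,fx=2.8,fy=4,interpolation=2)[:, :] for x in (a,b)]))
I={c:ctrl.get_image(c) for c in("top","scene")}
print("fx",I["top"]["fx"],I["scene"]["fx"])
def tri(A,B):
    (o1,d1),(o2,d2)=ray(I["top"],A),ray(I["scene"],B)
    s=np.linalg.lstsq(np.c_[d1,-d2],o2-o1,rcond=None)[0]; p,q=o1+s[0]*d1,o2+s[1]*d2
    return ((p+q)/2).round(1),round(np.linalg.norm(p-q),1)
r=[d["xy"] for d in ctrl.pinpoint("scene","keeper_pin")]
print([(np.round(x),tri((384,193),x)) for x in r])
print(tri((369,156),(312,272)),tri((367,187),(282,260)),tri((366,198),(287,275)))
s=ctrl.observe(); print(s["t"],s["position"],s["ee_rot"],s["grip_width"],s["force"])
```

```text
fx 385.8523636143974 365.6712465336779
[(array([207., 187.]), (array([ 462.9, -205.1,  435.1]), np.float64(80.4))), (array([103., 225.]), (array([ 450. , -288.2,  506.3]), np.float64(262.6))), (array([285.,  80.]), (array([ 478.3, -101.8,  619.4]), np.float64(97.9))), (array([414., 220.]), (array([ 642.1, -114.9,  430. ]), np.float64(335.8))), (array([261., 247.]), (array([ 524.5, -210.4,  211.7]), np.float64(4.9))), (array([284., 260.]), (array([ 554.4, -202.4,  143.4]), np.float64(46.6)))]
(array([ 654.5, -171.7,  175. ]), np.float64(5.2)) (array([ 560.7, -175.4,  116.3]), np.float64(16.9)) (array([ 554.8, -178.7,  -16. ]), np.float64(6.5))
1.55 [ 222.99583103 -557.02531403  231.27011303] [-1.13507381e-05  9.81928493e-01  1.89252301e-01 -1.30403411e-05] 85.37347149643698 [-0.03326281 -0.58058387  0.43004993]
```

View pics/z0.png

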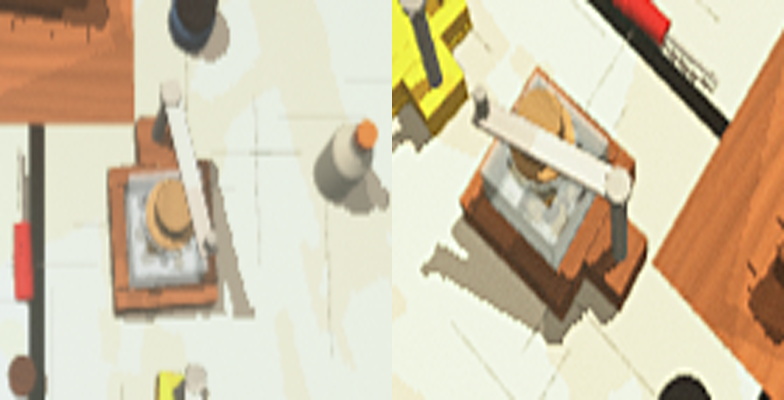

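```bash
python3 -m jog '[{"delta_rot":[0,0,0],"translation":[0,0,-4],"hand":255},{"delta_rot":[0,0,0],"translation":[41.9,-24.7,-4],"hand":255},{"delta_rot":[0,0,0],"translation":[41.9,-24.7,-4],"hand":255},{"delta_rot":[0,0,0],"translation":[41.9,-24.7,-4],"hand":255},{"delta_rot":[0,0,0],"translation":[41.9,-24.7,-4],"hand":255},{"delta_rot":[0,0,0],"translation":[41.9,-24.7,-4],"hand":255},{"delta_rot":[0,0,0],"translation":[41.9,-24.7,-4],"hand":255},{"delta_rot":[0,0,0],"translation":[41.9,-24.7,-4],"hand":255},{"delta_rot":[0,0,0],"translation":[41.9,-24.7,-4],"hand":255},{"delta_rot":[0,0,0],"translation":[41.9,-24.7,-4],"hand":255},{"delta_rot":[0,0,0],"translation":[41.9,-24.7,-4],"hand":255},{"delta_rot":[0,0,0],"translation":[41.9,-24.7,-4],"hand":255}]' 30
python3 - <<'E'
from h import *
for c in ("scene","top"):
    im=ctrl.get_image(c)
    cv2.imwrite(f"pics/{c}1.png",cv2.resize(im["frame"][225:325,230:370] if c=="scene" else im["frame"][135:235,310:450],None,fx=4,fy=4,interpolation=2)[:,:,::-1])
p=ctrl.observe()["position"]; im=ctrl.get_image("scene"); print(p, px(im,p), px(im,[525,-209,206]),ctrl.observe()["q"])
E
```

```text
t: 3.05
position: [519.6, -173.2, 271.5]
ee_rot: [0.0, 0.982, 0.188, 0.0]
force: [-0.7, -0.7, 0.3]
grip_width: 0.1
grasp_force: 0.0
[ 519.6038612  -173.16981344  271.49922349] [np.float64(267.9), np.float64(223.5)] [np.float64(262.6), np.float64(247.0)] [-3.83473998e-01 -3.81887967e-02  1.29086740e+00 -9.81942138e-05
  1.88863019e+00  8.08350469e-01]
```

View pics/scene1.png

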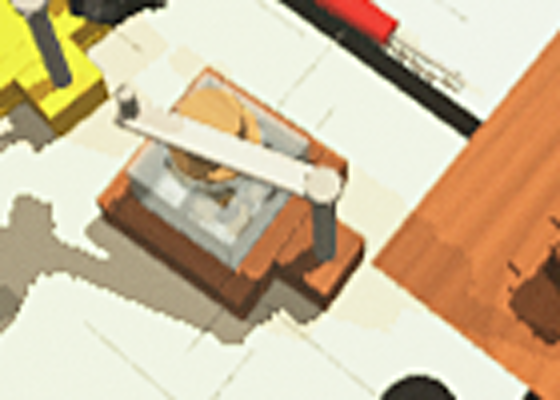

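```bash
python3 -m jog '[{"delta_rot":[0,0,0],"translation":[0,0,4.2],"hand":255},{"delta_rot":[0,0,0],"translation":[0,0,8.3],"hand":255},{"delta_rot":[0,0,0],"translation":[0,0,8.3],"hand":255},{"delta_rot":[0,0,0],"translation":[-0.3,1.3,8.3],"hand":255},{"delta_rot":[0,0,0],"translation":[-0.5,2.5,8.3],"hand":255},{"delta_rot":[0,0,0],"translation":[-0.7,4.2,8.3],"hand":255},{"delta_rot":[0,0,0],"translation":[-0.7,6.0,8.3],"hand":255},{"delta_rot":[0,0,0],"translation":[-0.4,7.7,8.3],"hand":255},{"delta_rot":[0,0,0],"translation":[0.1,9.4,8.3],"hand":255},{"delta_rot":[0,0,0],"translation":[0.7,11.0,8.3],"hand":255},{"delta_rot":[0,0,0],"translation":[1.6,12.5,8.3],"hand":255},{"delta_rot":[0,0,0],"translation":[2.7,13.9,8.3],"hand":255},{"delta_rot":[0,0,0],"translation":[4.0,15.1,8.3],"hand":255},{"delta_rot":[0,0,0],"translation":[4.0,15.1,8.3],"hand":255},{"delta_rot":[0,0,0],"translation":[2.0,13.0,8.3],"hand":255},{"delta_rot":[0,0,0],"translation":[-2.0,13.0,4.0],"hand":255},{"delta_rot":[0,0,0],"translation":[-6.0,13.0,1.0],"hand":255},{"delta_rot":[0,0,0],"translation":[-12.0,13.0,0],"hand":255},{"delta_rot":[0,0,0],"translation":[-16.0,13.0,0],"hand":0},{"delta_rot":[0,0,0],"translation":[-16.0,13.0,0],"hand":0}]'
python3 - <<'E'
from h import *
for c in ("top","scene"):
    im=ctrl.get_image(c); f=im["frame"]
    cv2.imwrite(f"pics/{c}2.png",cv2.resize(f[135:235,310:450] if c=="top" else f[225:325,230:370],None,fx=4,fy=4,interpolation=2)[:,:,::-1])
    for t,z in (("neck",118),("stopper",96),("jar",12),("holder",0),("keeper_pin",206)):
        r=ctrl.pinpoint(c,t)
        print(c,t,[(round(d["score"],2),np.round(d["xy"],1).tolist(),atz(im,d["xy"],z)[:2].tolist()) for d in r if 500<atz(im,d["xy"],z)[0]<680][:2])
    for d in ctrl.trace(c,"stopper")[:2]: print("trace",round(d["score"],2),np.round(d["xy"],1),d["mask"].sum(),atz(im,d["xy"],145))
a,b=cv2.imread("pics/top2.png"),cv2.imread("pics/scene2.png"); cv2.imwrite("pics/z2.png",cv2.resize(np.hstack([a,b]),(800,400)))
s=ctrl.observe();print(s["position"],s["t"])
E
```

```text
t: 5.7
position: [417.5, -353.5, 272.5]
ee_rot: [0.001, 0.982, 0.187, 0.0]
force: [1.1, 0.5, 0.2]
grip_width: 35.7
grasp_force: 0.0
top neck [(0.79, [371.7, 184.7], [573.2, -184.3])]
top stopper [(0.84, [368.9, 190.9], [556.4, -177.4])]
top jar [(0.84, [366.0, 194.6], [560.1, -178.0])]
top holder [(0.85, [365.9, 193.0], [568.4, -179.3]), (0.7, [274.9, 210.7], [502.7, 152.3])]
top keeper_pin [(0.83, [415.2, 163.2], [623.4, -311.3]), (0.39, [427.4, 181.8], [563.0, -346.9])]
trace 0.71 [363.6 194.3] 603 [ 534.9 -153.1  145. ]
trace 0.64 [371.8 187.8] 255 [ 556.7 -180.5  145. ]
scene neck [(0.84, [283.6, 261.4], [562.4, -183.1])]
scene stopper [(0.82, [285.2, 264.5], [564.8, -181.6]), (0.54, [288.9, 273.9], [590.0, -195.3])]
scene jar [(0.96, [285.6, 272.6], [556.6, -179.3])]
scene holder [(0.97, [285.7, 273.1], [554.3, -177.6])]
scene keeper_pin [(0.88, [269.2, 304.6], [633.4, -303.1]), (0.29, [286.4, 274.0], [616.2, -224.2])]
trace 0.79 [281.6 257.5] 436 [ 559.7 -184.9  145. ]
[ 420.09420701 -352.08910845  271.19716498] 6.4
```

View pics/z2.png

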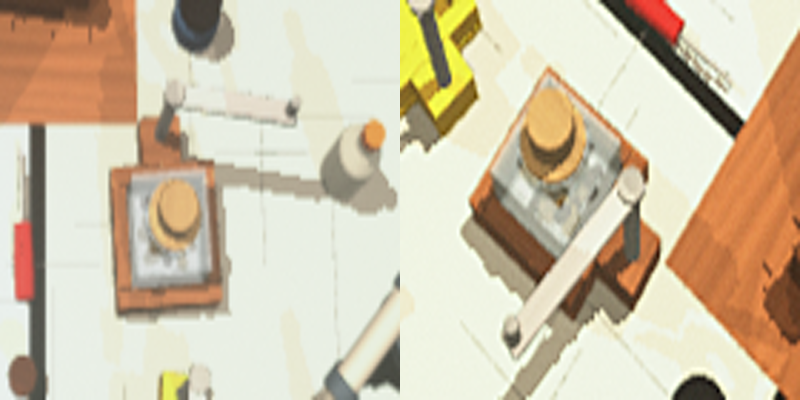

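Keeper now points to the holder's −y side (top crop (172,100)→(292,110)), and the stopper is clear: knob top centre at about top px (373.5,185) and scene (284,254).

Run:
```python
from h import *
t=ctrl.get_image("top"); s=ctrl.get_image("scene")
for xy in ((373.2,185),(374,185)): print("top",atz(t,xy,160))
print("scene",atz(s,(284.1,253.5),160), px(s,[560,-181,160]),px(t,[560,-181,160]))
# hsv blob of the knob top
for n,im,(r0,r1,c0,c1) in (("top",t,(170,205,360,390)),("scene",s,(240,285,265,305))):
    f=cv2.cvtColor(im["frame"],cv2.COLOR_RGB2HSV)[r0:r1,c0:c1].astype(int)
    m=((f[...,0]>10)&(f[...,0]<25)&(f[...,1]>90)&(f[...,2]>150)).astype(np.uint8)
    k,l,st,ce=cv2.connectedComponentsWithStats(m); i=1+st[1:,4].argmax(); print(n,ce[i]+[c0,r0],st[i], f[int(ce[i][1]),int(ce[i][0])])
o=ctrl.observe(); print(o["position"],o["ee_rot"],o["q"][5])
```

```text
top [ 562.8 -183.1  160. ]
top [ 562.8 -185.7  160. ]
scene [ 562.4 -176.4  160. ] [np.float64(282.2), np.float64(254.3)] [np.float64(372.6), np.float64(185.8)]
top [370.98122066 187.71830986] [  3  10  17  17 213] [ 17 113 225]
scene [283.4425 256.4325] [  0   2  40  29 400] [ 19 128 234]
[ 420.00045075 -352.13979904  271.27189633] [-1.47913177e-05  9.81925641e-01  1.89267101e-01 -1.07278648e-05] 0.43015458234649373
```

```bash
python3 -m jog '[{"delta_rot":[0,0,-10],"translation":[5,-2.7,3.1],"hand":0},{"delta_rot":[0,0,-20],"translation":[10,-5.4,3.1],"hand":0},{"delta_rot":[0,0,-30],"translation":[15,-8.1,3.1],"hand":0},{"delta_rot":[0,0,-40],"translation":[19.5,-10.6,3.1],"hand":0},{"delta_rot":[0,0,-50],"translation":[19.5,-10.6,3.1],"hand":0},{"delta_rot":[0,0,-60],"translation":[19.5,-10.6,3.1],"hand":0},{"delta_rot":[0,0,-70],"translation":[19.5,-10.6,3.1],"hand":0},{"delta_rot":[0,0,-80],"translation":[19.5,-10.6,3.1],"hand":0},{"delta_rot":[0,0,-90],"translation":[19.5,-10.6,3.1],"hand":0},{"delta_rot":[0,0,-100],"translation":[19.5,-10.6,3.1],"hand":0},{"delta_rot":[0,0,-110],"translation":[19.5,-10.6,3.1],"hand":0},{"delta_rot":[0,0,-120],"translation":[19.5,-10.6,3.1],"hand":0},{"delta_rot":[0,0,-130],"translation":[19.5,-10.6,3.1],"hand":0},{"delta_rot":[0,0,-130],"translation":[19.5,-10.6,3.1],"hand":0},{"delta_rot":[0,0,-130],"translation":[19.5,-10.6,3.1],"hand":0}]'
python3 - <<'E'
from h import *
im=ctrl.get_image("scene"); f=im["frame"][190:310,210:370]
cv2.imwrite("pics/s3.png",cv2.resize(f,None,fx=4,fy=4,interpolation=2)[:,:,::-1])
o=ctrl.observe(); print(o["position"],o["ee_rot"],o["q"],o["grip_width"],px(im,o["position"]))
E
```

```text
t: 8.38
position: [561.6, -181.3, 240.3]
ee_rot: [0.0, 0.245, 0.969, -0.0]
force: [0.1, -0.4, 0.6]
grip_width: 85.6
grasp_force: 0.0
[ 561.58929528 -181.30074554  240.26224583] [-1.11612643e-05  2.44813197e-01  9.69570265e-01  2.35713013e-05] [-3.69944493e-01  6.63459078e-02  1.24082682e+00  4.56353097e-05
  1.83444785e+00 -1.44607488e+00] 85.35058625523234 [np.float64(280.1), np.float64(241.8)]
```

View pics/s3.png

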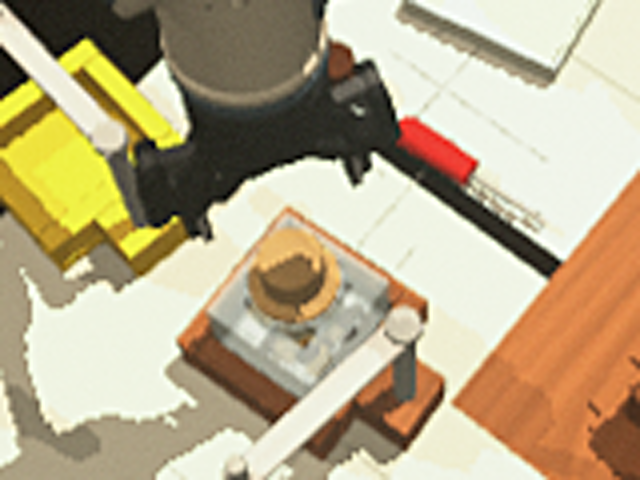

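Fingertips straddle the stopper, at crop (205,235) and (358,175), and their midpoint lines up with the knob. Going down and gripping.

```bash
python3 -m jog '[{"delta_rot":[0,0,0],"translation":[0,0,4],"hand":0},{"delta_rot":[0,0,0],"translation":[0,0,8],"hand":0},{"delta_rot":[0,0,0],"translation":[0,0,10.5],"hand":0},{"delta_rot":[0,0,0],"translation":[0,0,11.6],"hand":0},{"delta_rot":[0,0,0],"translation":[0,0,11.6],"hand":60},{"delta_rot":[0,0,0],"translation":[0,0,11.6],"hand":90},{"delta_rot":[0,0,0],"translation":[0,0,11.6],"hand":120},{"delta_rot":[0,0,0],"translation":[0,0,11.6],"hand":150},{"delta_rot":[0,0,0],"translation":[0,0,11.6],"hand":200},{"delta_rot":[0,0,0],"translation":[0,0,11.6],"hand":255},{"delta_rot":[0,0,0],"translation":[0,0,11.6],"hand":255},{"delta_rot":[0,0,0],"translation":[0,0,11.6],"hand":255}]' 60; python3 -c "
from h import *
o=ctrl.observe(); print(o['position'],o['force'],o['wrist_torque'],o['q'][5])"
```

```text
t: 9.93
position: [562.4, -181.3, 126.1]
ee_rot: [0.002, 0.243, 0.97, -0.0]
force: [0.9, 1.2, 5.2]
grip_width: 42.8
grasp_force: 61.5
[ 562.37257921 -181.31059581  126.09027556] [0.91726888 1.21550414 5.19670938] [ 0.09729252 -0.01412497 -0.08965408] -1.4487078607819053
```

```bash
python3 -m jog '[{"delta_rot":[0,0,9],"translation":[0,0,-0.05],"hand":255},{"delta_rot":[0,0,18],"translation":[0,0,-0.12],"hand":255},{"delta_rot":[0,0,27],"translation":[0,0,-0.2],"hand":255},{"delta_rot":[0,0,36],"translation":[0,0,-0.27],"hand":255},{"delta_rot":[0,0,45],"translation":[0,0,-0.33],"hand":255},{"delta_rot":[0,0,54],"translation":[0,0,-0.4],"hand":255},{"delta_rot":[0,0,63],"translation":[0,0,-0.46],"hand":255},{"delta_rot":[0,0,72],"translation":[0,0,-0.53],"hand":255},{"delta_rot":[0,0,81],"translation":[0,0,-0.59],"hand":255},{"delta_rot":[0,0,90],"translation":[0,0,-0.66],"hand":255}]'; python3 -c "
from h import *
o=ctrl.observe(); print(o['position'],o['force'],o['wrist_torque'],o['q'][5])"
```

```text
t: 11.18
position: [559.6, -181.9, 129.3]
ee_rot: [-0.001, 0.859, 0.511, -0.003]
force: [-5.8, -1.9, -1.9]
grip_width: 42.7
grasp_force: 61.2
[ 559.63170993 -181.87697073  129.3431811 ] [-5.81582936 -1.90226586 -1.8517882 ] [-0.40964306  1.00637638  0.26777759] 0.12676581846096688
```

```bash
python3 -m jog '[{"delta_rot":[0,0,9],"translation":[0,0,-0.04],"hand":255},{"delta_rot":[0,0,18],"translation":[0,0,-0.11],"hand":255},{"delta_rot":[0,0,27],"translation":[0,0,-0.18],"hand":255},{"delta_rot":[0,0,36],"translation":[0,0,-0.25],"hand":255},{"delta_rot":[0,0,45],"translation":[0,0,-0.32],"hand":255},{"delta_rot":[0,0,54],"translation":[0,0,-0.39],"hand":255},{"delta_rot":[0,0,63],"translation":[0,0,-0.45],"hand":255},{"delta_rot":[0,0,72],"translation":[0,0,-0.52],"hand":255},{"delta_rot":[0,0,81],"translation":[0,0,-0.58],"hand":255},{"delta_rot":[0,0,90],"translation":[0,0,-0.65],"hand":255},{"delta_rot":[0,0,99],"translation":[0,0,-0.71],"hand":255},{"delta_rot":[0,0,108],"translation":[0,0,-0.78],"hand":255},{"delta_rot":[0,0,117],"translation":[0,0,-0.84],"hand":255},{"delta_rot":[0,0,126],"translation":[0,0,-0.9],"hand":255}]'; python3 -c "
from h import *
o=ctrl.observe(); print(o['position'],o['force'],o['wrist_torque'],o['q'][5])
im=ctrl.get_image('scene'); f=im['frame'][190:310,210:370]
cv2.imwrite('pics/s4.png',cv2.resize(f,None,fx=4,fy=4,interpolation=2)[:,:,::-1])"
```

```text
t: 12.92
position: [560.5, -179.5, 138.2]
ee_rot: [-0.001, 0.846, -0.533, -0.003]
force: [-2.2, 4.3, -2.1]
grip_width: 42.6
grasp_force: 61.3
[ 560.48343318 -179.45016176  138.17608529] [-2.16451666  4.30386806 -2.11114546] [1.00510352 0.49517398 0.19145135] 2.325837690218424
```

View pics/s4.png

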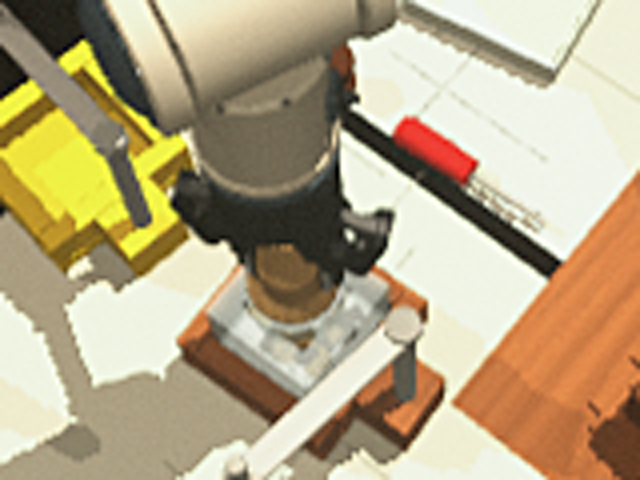

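The jar is still seated, and the stopper has risen about 12 mm. I'll twist back with a further rise, then lift straight.

```bash
python3 -m jog '[{"delta_rot":[0,0,-9],"translation":[0,0,0],"hand":255},{"delta_rot":[0,0,-18],"translation":[0,0,-0.04],"hand":255},{"delta_rot":[0,0,-27],"translation":[0,0,-0.11],"hand":255},{"delta_rot":[0,0,-36],"translation":[0,0,-0.18],"hand":255},{"delta_rot":[0,0,-45],"translation":[0,0,-0.25],"hand":255},{"delta_rot":[0,0,-54],"translation":[0,0,-0.32],"hand":255},{"delta_rot":[0,0,-63],"translation":[0,0,-0.39],"hand":255},{"delta_rot":[0,0,-72],"translation":[0,0,-0.45],"hand":255},{"delta_rot":[0,0,-81],"translation":[0,0,-0.52],"hand":255},{"delta_rot":[0,0,-90],"translation":[0,0,-0.58],"hand":255}]'; python3 -c "
from h import *
o=ctrl.observe(); print(o['position'],o['force'],o['wrist_torque'],o['q'][5])"
```

```text
t: 14.22
position: [560.7, -181.9, 145.0]
ee_rot: [0.0, 0.974, 0.226, -0.001]
force: [-1.5, -2.1, -0.8]
grip_width: 42.6
grasp_force: 62.0
[ 560.67886325 -181.91703947  144.96648086] [-1.5305229  -2.10234545 -0.81113211] [-0.32086422  0.50652432 -0.07232307] 0.7442897091685545
```

```bash
python3 -m jog '[{"delta_rot":[0,0,0],"translation":[0,0,-0.2],"hand":255},{"delta_rot":[0,0,0],"translation":[0,0,-0.4],"hand":255},{"delta_rot":[0,0,0],"translation":[0,0,-0.7],"hand":255},{"delta_rot":[0,0,0],"translation":[0,0,-1.0],"hand":255},{"delta_rot":[0,0,0],"translation":[0,0,-1.5],"hand":255},{"delta_rot":[0,0,0],"translation":[0,0,-3],"hand":255},{"delta_rot":[0,0,0],"translation":[0,0,-6],"hand":255},{"delta_rot":[0,0,0],"translation":[0,0,-10],"hand":255},{"delta_rot":[0,0,0],"translation":[0,0,-10],"hand":255}]'
python3 - <<'E'
from h import *
for c in ("scene","top"):
    im=ctrl.get_image(c); f=im["frame"][170:310,210:370] if c=="scene" else im["frame"][175:255,210:310]
    cv2.imwrite(f"pics/{c}5.png",cv2.resize(f,(480,420) if c=="scene" else (320,420),interpolation=2)[:,:,::-1])
    for d in ctrl.trace(c,"tray")[:1]:
        m=d["mask"].astype(np.uint8); cc=cv2.minAreaRect(cv2.findNonZero(m)); print(c,d["score"],[atz(im,p,25)[:2].tolist() for p in cv2.boxPoints(cc)])
    for t,z in (("tray_empty",4),("tray",0)):
        r=ctrl.pinpoint(c,t)[0]; print(c,t,round(r["score"],2),atz(im,r["xy"],z))
cv2.imwrite("pics/z5.png",np.hstack([cv2.imread("pics/scene5.png"),cv2.imread("pics/top5.png")]))
o=ctrl.observe(); print(o['position'],o["ee_rot"],o['force'],o['wrist_torque'],o['q'][5],o["grip_width"])
E
```

```text
t: 15.35
position: [562.9, -181.7, 251.6]
ee_rot: [0.002, 0.975, 0.223, 0.004]
force: [0.2, 0.6, -1.8]
grip_width: 42.8
grasp_force: 61.7
scene 0.76 [[434.5, 74.6], [378.5, 334.1], [538.9, 333.5], [578.8, 83.4]]
scene tray_empty 0.78 [481.4 150.7   4. ]
scene tray 0.98 [487.9 225.8   0. ]
top 0.64 [[535.2, 342.4], [575.1, 106.2], [431.7, 81.1], [393.5, 313.0]]
top tray_empty 0.86 [504.2 156.9   4. ]
top tray 0.6 [471.6 214.    0. ]
[ 561.28169506 -181.14488514  244.44885505] [-5.87674517e-04  9.74725559e-01  2.23403214e-01 -8.62120909e-04] [ 0.46040276  0.4406641  -0.77003673] [-0.02697997 -0.03091699  0.02485763] 0.7503239498940987 42.936601856502975
```

View pics/z5.png

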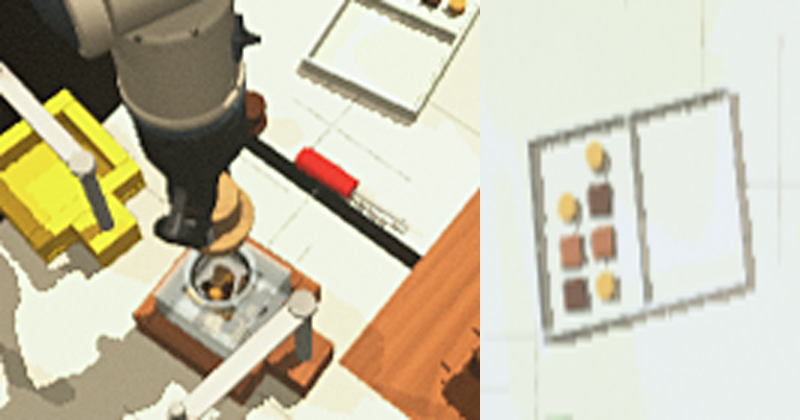

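The stopper is out, the jar is seated, and the empty compartment's centre is about (494,153). Carrying over.

```bash
python3 -m jog '[{"delta_rot":[0,0,0],"translation":[0.6,-2.3,0],"hand":255},{"delta_rot":[0,0,0],"translation":[1.6,-6,0],"hand":255},{"delta_rot":[0,0,0],"translation":[2.8,-11,0],"hand":255},{"delta_rot":[0,0,0],"translation":[4.1,-16,0],"hand":255},{"delta_rot":[0,0,0],"translation":[5.4,-21,0],"hand":255},{"delta_rot":[0,0,0],"translation":[6.7,-26,0],"hand":255},{"delta_rot":[0,0,0],"translation":[7.7,-30,0],"hand":255},{"delta_rot":[0,0,0],"translation":[8.5,-33,0],"hand":255},{"delta_rot":[0,0,0],"translation":[8.5,-33,0],"hand":255},{"delta_rot":[0,0,0],"translation":[8.5,-33,4],"hand":255},{"delta_rot":[0,0,0],"translation":[8.5,-33,9],"hand":255},{"delta_rot":[0,0,0],"translation":[8.5,-33,14],"hand":255},{"delta_rot":[0,0,0],"translation":[8.5,-33,16],"hand":255},{"delta_rot":[0,0,0],"translation":[8.5,-33,16],"hand":255}]'
python3 - <<'E'
from h import *
fs=[]
for c,(r,q) in (("scene",(130,270)),("top",(175,225))):
    im=ctrl.get_image(c); fs.append(cv2.resize(im["frame"][r:r+90,q:q+110],(400,330),interpolation=2)[:,:,::-1])
    for t,z in (("stopper",55),("tray_empty",4)):
        for d in ctrl.pinpoint(c,t)[:1]: print(c,t,round(d["score"],2),atz(im,d["xy"],z))
cv2.imwrite("pics/z6.png",np.hstack(fs))
o=ctrl.observe(); print(o['position'],o["ee_rot"],o['force'],o["grip_width"])
E
```

```text
t: 17.5
position: [493.8, 152.3, 84.9]
ee_rot: [0.0, 0.975, 0.223, -0.001]
force: [0.1, -0.2, -0.2]
grip_width: 42.8
grasp_force: 61.7
scene stopper 0.57 [493.4 147.2  55. ]
scene tray_empty 0.68 [491.2 155.6   4. ]
top stopper 0.36 [498.8 146.6  55. ]
top tray_empty 0.86 [511.9 159.6   4. ]
[495.49039104 153.03592357  87.83211389] [-1.08737823e-05  9.74724081e-01  2.23405352e-01  1.73610194e-03] [-0.27396165 -0.10264666 -0.29594364] 42.79561368776479
```

View pics/z6.png

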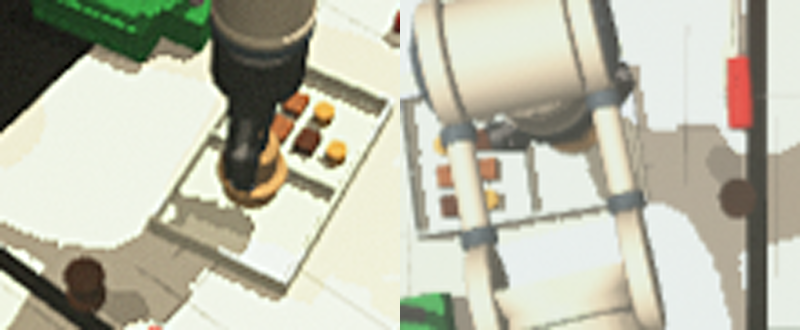

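```bash
python3 -m jog '[{"delta_rot":[0,0,0],"translation":[0,0,2.5],"hand":255},{"delta_rot":[0,0,0],"translation":[0,0,4.2],"hand":255},{"delta_rot":[0,0,0],"translation":[0,0,4.7],"hand":255},{"delta_rot":[0,0,0],"translation":[0,0,5.0],"hand":255},{"delta_rot":[0,0,0],"translation":[0,0,5.1],"hand":255},{"delta_rot":[0,0,0],"translation":[0,0,5.1],"hand":255},{"delta_rot":[0,0,0],"translation":[0,0,5.1],"hand":255}]'
```

```text
t: 18.68
position: [494.7, 152.9, 35.2]
ee_rot: [-0.0, 0.975, 0.223, 0.0]
force: [-0.1, -0.4, -1.4]
grip_width: 42.8
grasp_force: 61.7
```

```bash
python3 -m jog '[{"delta_rot":[0,0,0],"translation":[0,0,0.1],"hand":255},{"delta_rot":[0,0,0],"translation":[0,0,0.2],"hand":255},{"delta_rot":[0,0,0],"translation":[0,0,0.3],"hand":255},{"delta_rot":[0,0,0],"translation":[0,0,0.3],"hand":255}]'
```

```text
t: 19.18
position: [494.8, 152.9, 34.1]
ee_rot: [-0.0, 0.975, 0.223, 0.001]
force: [-4.7, -2.4, 11.0]
grip_width: 42.9
grasp_force: 63.0
```

```bash
python3 -m jog '[{"delta_rot":[0,0,0],"translation":[0,0,-0.15],"hand":255},{"delta_rot":[0,0,0],"translation":[0,0,-0.15],"hand":120},{"delta_rot":[0,0,0],"translation":[0,0,-0.15],"hand":90},{"delta_rot":[0,0,0],"translation":[0,0,-0.15],"hand":60},{"delta_rot":[0,0,0],"translation":[0,0,-0.15],"hand":40},{"delta_rot":[0,0,0],"translation":[0,0,-0.15],"hand":40},{"delta_rot":[0,0,0],"translation":[0,0,-0.15],"hand":40},{"delta_rot":[0,0,0],"translation":[0,0,-1],"hand":40},{"delta_rot":[0,0,0],"translation":[0,0,-3],"hand":40},{"delta_rot":[0,0,0],"translation":[0,0,-6],"hand":40},{"delta_rot":[0,0,0],"translation":[0,0,-10],"hand":40},{"delta_rot":[0,0,0],"translation":[0,0,-15],"hand":40},{"delta_rot":[0,0,0],"translation":[-4,0,-20],"hand":40},{"delta_rot":[0,0,0],"translation":[-8,0,-22],"hand":40},{"delta_rot":[0,0,0],"translation":[-11,0,-22],"hand":40},{"delta_rot":[0,0,0],"translation":[-11,0,-22],"hand":40},{"delta_rot":[0,0,0],"translation":[-11,0,-22],"hand":40}]' 20
python3 - <<'E'
from h import *
im=ctrl.get_image("scene"); cv2.imwrite("pics/s7.png",cv2.resize(im["frame"][100:340,190:450],None,fx=2.4,fy=2.4,interpolation=2)[:,:,::-1])
o=ctrl.observe(); print(o['position'],o['force'],o["grip_width"],px(im,[494.8,153,4]),px(im,[494.8,153,68]))
E
```

```text
t: 21.3
position: [395.7, 105.0, 252.5]
ee_rot: [-0.0, 0.975, 0.223, 0.001]
force: [0.0, 0.0, -0.9]
grip_width: 72.3
grasp_force: 0.0
[395.74831153 105.10549404 251.97895374] [-0.26740308 -0.14405397 -0.4411798 ] 71.92898084932784 [np.float64(337.3), np.float64(188.4)] [np.float64(338.4), np.float64(177.6)]
```

View pics/s7.png

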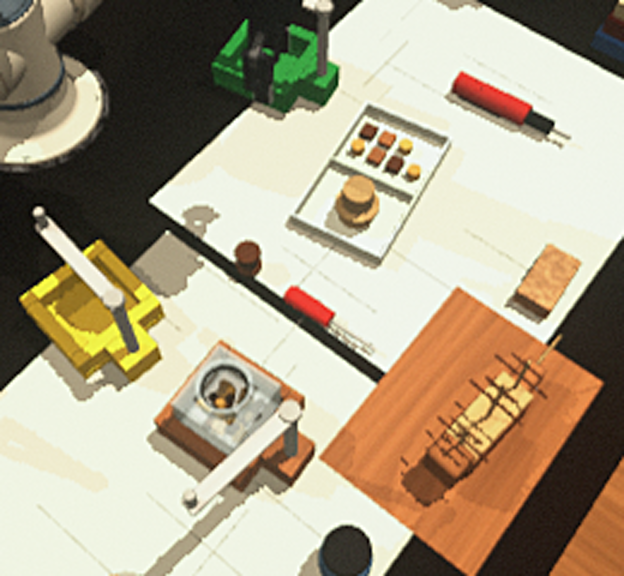

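The stopper stands upright in the empty compartment, at crop (357,200). The jar is seated, the keeper is off to the side, and nothing else has moved.

```bash
python3 -c "
from cell import ctrl
print(ctrl.hand_in())"
```

```text
the job is handed in; nothing more can be done
None
```

The job is handed in after about 21 s of the 72 s allowed: keeper swung to the holder's −y side, stopper twisted out with the jar still in its holder, and stopper standing plug down in the tray's empty compartment; the last picture showed nothing else moved, and no verdict came back.

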